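# Set the analyser ring of a strain viewer to the red mark and press its lamp button

## Robot

A 6-joint arm with a two-finger parallel gripper is mounted at the origin on a cart in front of the work surface, level with it; the furniture and walls round the work are solid. World frame = base frame: x ahead of the robot, y to its left, z up, the work surface at z = 0. Lengths are in m, angles in rad, forces in N, time in s.
With the tool pointing down it reaches from about 0.25 to 0.8 m from the base axis. Payload 3.9 kg.
Tool frame: the origin (TCP) lies at the very end of the fingers, on their centre line; the grasp point (between the pads) lies 19 mm behind it; z points along the fingers, y is the direction in which the jaws open and shut (so a half turn about z gives the same grasp; the last joint's range is limited). The gripper opens to 85 mm and grips with 20 to 120 N. Pads are 22 mm wide; open, the fingers measure 114 mm over their backs; the gripper's body (76 mm by 85 mm) begins 54 mm behind the grasp point. The pads swing forward as they close: fully open they stand 13 mm farther back than shut.
Start: joints at [-1.342, 0.26, -0.138, 1.173, 0, 1.571], TCP at [0.119, -0.511, 0.206] pointing down, gripper open.
Joint ranges: [-2.78, 2.78], [-0.83, 1.72], [-1.28, 1.37], [-1.9, 2.12], [-1.57, 1.48], [-3.14, 3.14]. Speed limits (rad/s): [2.57, 2.57, 3.14, 3.14, 3.14, 3.14].

## Interface

Orientations are given as a rotation vector (axis times angle).
In Python, from rig import arm gives the robot as it stands. The module is installed in compiled form; this text tells all that it offers.
- The arm moves only by the shell command python3 -m handwheel 'ROWS' [FORCE]. ROWS is JSON, a list that holds one entry, the list of rows, each a list of 7 numbers: the closure, from 0 (fully open) to 1 (shut), then the shift along the tool's x, y, z in cm, then the turn, a rotation vector about the tool's x, y, z in degrees. In form: [[[jaw, tx, ty, tz, rx, ry, rz], ...]]. A call has exactly 10 rows; each row shifts and turns the commanded pose from where the row before left it, along the tool's axes as they then stand; what a row does not reach is not made up. A row lasts 1/10 s, in which the tool goes at most 50 mm and 8.59 degrees, less where a joint would pass 70% of its speed; a pose out of reach is approached as far as the arm can. A call with a gripper value outside its range is refused whole. The fingers move at their own pace and stop on an object; FORCE is the grip in N (left out, the last holds). Time passes only in rows, so rows that do not move let the fingers close, or fill a call up. It gives the time, the measured TCP pose, the force and the opening at its end, in the units of the state.
- arm.get_state(): the state, without advancing time (a new reading comes with each control period).
- arm.snapshot(name): name is "side" or "top" or "wrist"; returns (picture, depth): 420x560x3 uint8, red, green, blue; 420x560 float32, m along the optical axis (not along the pixel's ray), 0 where there is no reading.
- arm.camera_info(name): a dict with "mtx" (3x3 intrinsics, pixels), "R" (3x3) and "t" (3): a world point X has camera coordinates R X + t; the wrist camera has in their place "tool_from_camera" (4x4, takes a point from camera to tool coordinates, whose origin is the TCP and whose axes are the flange's). Camera axes: x right, y down, z forward; pixel columns grow to the right and rows downward; lengths in m; the calibration is good to about 2 mm. The wrist camera is an equidistant fisheye: a pixel r from the principal point sees the ray r / f radians off the axis. A picture is of the moment at which its call begins: read the wrist's pose just before it. camera_info takes no time and is no camera call.
- arm.hand_in(): hands the job in, once; it reports no verdict.
Trained networks look in the newest picture that a camera, given by its name, has taken for a name from the list of things; names that differ only in an ending like _2 or _b are one class to them, and where a whole thing is asked for, a point or a joint stands for the part that bears it (a point fixed in the world has none). Each returns a list of dicts, best first, with "confidence" (0 to 1); they miss things now and then, are a little off and sometimes report something else, mostly with a low value. They report only what shows in the picture. A call takes as long as a camera call.
- arm.search_frame(camera, target): "centre" ([x, y, z] in m, in the coordinates of the camera as it stood for that picture, good to about 4 mm: the middle of the surface that is visible of it).
- arm.trace(camera, target): "mask" (420x560 bool, what is visible of it).
- arm.pinpoint(camera, target): "centre" ([x, y, z] in m, in the coordinates of the camera as it stood for that picture, good to about 4 mm: a listed point, or the origin of a listed thing).
The state is a dict: "clock": time; "joints": joint angles; "qd": joint speeds; "joint_efforts": joint torques, N m; "ee_pos": TCP position; "ee_rot": TCP orientation; "contact_force": force on the tool from outside, world axes, zero at the start; "wrist_torque": the same for the moment, N m; "gripper_width": finger opening in m.
Only numpy, scipy, OpenCV 4.12 (cv2) and the standard library are available. Lean on these libraries where they do the work, as an engineer would, in place of code of your own. Each camera call takes 0.05 s, during which the arm holds its last target.

## Task

A glass dish stands on the strain viewer to be checked for stress. With the fingertips push the lever of the analyser ring gently round its arc, without gripping it, until it points at the red mark on the scale, then press the green lamp button fully down and let it come up again, so that the lever is left pointing at the mark. Leave the dish, the red mark, the pink case and the amber dental cast where they are.

Things in the scene. Friction and masses are not known exactly. Their poses are not given: they have to be found in the camera images.
- viewer_centre (a point): Strain viewer, a round grey lamp housing fixed on the worktop, 220 mm across, with a white scale face (top at 28.6 mm above the worktop). This point is the centre of the round white window in its middle, 30 mm above the worktop, and lies on the upright turning axis of the ring. Its axes are the viewer's: z up, -x is the middle of the scale (roughly toward the robot), +y the side of the button.
- lever_knob (a point): Upright round black knob on the lever of the black analyser ring, 16 mm in diameter (its neck, 34 to 46 mm above the worktop, 11 mm), top at 75 mm above the worktop; this point is on the knob's own axis, 56 mm above the worktop, 78 mm from the ring's axis. It travels round the ring's axis on that radius. The flat dark steel lever arm below it, 10 mm wide, has its top at 35 mm above the worktop; nothing but the low red mark (top 32.5 mm) stands beside the knob's path.
- lever_point (a point): The point at which the lever points: on the line from the ring's axis through the knob, 100 mm from the axis, 32 mm above the worktop. It turns with the ring.
- red_mark (a point): Red saddle on the rim of the scale, 7 mm wide along the rim, 100 mm from the ring's axis, 32 mm above the worktop. The lever points at it when lever_point and red_mark coincide seen from above. It rides stiffly on the rim and must not be shifted.
- ring (a joint): Angle of the ring and lever in rad about the upright axis through viewer_centre: 0 in the middle of the scale (viewer -x), growing counter-clockwise seen from above, stops at -1.25 and 1.25. The knob lies in the viewer's frame at (-78 cos, -78 sin) mm. At the start it stands at -1.0 to -0.5, at the button's side of the mark. Stays where it is left; about 1.5 N at the knob turns it.
- mark (a joint): Angle of the red mark in rad, same zero and sense as the ring: at the start between -0.05 and 0.95.
- lamp_button (a joint): Travel of the green round button, 26 mm in diameter, on the low pod at the viewer's +y side: 0 up, 6 mm (0.006) fully down; a spring of about 5 N at full travel brings it back. It is pressed straight down.
- lamp_button_top (a point): Centre of the top face of the green button.
- dish: White eight-sided glass dappen dish, 43 mm across, 26 mm tall, standing loose on the viewer's window; origin at the centre of its underside. Not to be handled.
- cast: Amber dental cast, 62x70x29 mm, loose on the worktop in front of or to the right of the viewer; origin at the centre of its underside. Not to be handled.
- case: Pink retainer case, 72x74x28 mm, loose on the worktop behind the viewer; origin at the centre of its underside. Not to be handled.

How it is judged:
On the way, in this order (a step that is already met when the one before it is completed fails the run):
1. the lever rests pointing at the red mark, within 6 mm at the rim of the scale, with the button up (horizontal distance between lever_point and red_mark below 0.006 m and velocity of joint ring between -0.05 and 0.05 rad/s and value of joint lamp_button below 0.0015 m), for 0.2 s.
2. the lamp button is pressed down (5 of its 6 mm) while the lever still points at the mark (horizontal distance between lever_point and red_mark below 0.006 m and value of joint lamp_button above 0.005 m), for 0.05 s.
At the end, for the whole second after the job is handed in: The lever rests pointing at the red mark (lever_point within 6 mm of red_mark seen from above), the button has been pressed after that and is up again, the dish stands upright within 12 mm of its place, the cast and the case within 15 mm of theirs, and the red mark within 5 mm (all of step 1 and distance of dish from where it was at the start of the episode below 0.012 m and angle between dish's own z axis and vertical below 0.1 rad and linear speed of dish below 0.02 m/s and distance of each of cast, case from where it was at the start of the episode below 0.015 m and distance of red_mark from where it was at the start of the episode below 0.005 m); the robot touches nothing.
It fails at once if the lever is gripped, squeezed or forced: more than 20 N between fingers and ring (contact force between the fingers and ring above 20 N).
It fails at once if the dish is shifted more than 12 mm or tipped (distance of dish from where it was at the start of the episode above 0.012 m or angle between dish's own z axis and vertical above 0.25 rad).
It fails at once if the cast or the case is shifted or lifted more than 15 mm (distance of any of cast, case from where it was at the start of the episode above 0.015 m).
It fails at once if the red mark is shifted more than 5 mm (distance of red_mark from where it was at the start of the episode above 0.005 m).
It also fails if it takes over 45 s, if anything falls off the work surface, if the arm or the gripper's body presses on something with over 40 N, if the wrist force passes 120 N, or if a joint passes its speed limit or range.

## Working session

There is one attempt and no reset: what is moved stays moved. The work goes in short steps, Python scripts to look and compute and a shell command to move; the robot and the scene stay as the last step left them, time stands still between calls to the robot, and variables do not carry over. Pictures are saved under pics/ and viewed, and the job is handed in when it is done.

```bash
mkdir -p pics
cat > h.py <<'E'
import numpy as np, cv2
from scipy.spatial.transform import Rotation as Ro
from rig import arm
def toworld(cam,c,st=None):
    i=arm.camera_info(cam); c=np.array(c)
    if cam=='wrist':
        T=np.array(i['tool_from_camera']); p=T[:3,:3]@c+T[:3,3]
        return Ro.from_rotvec(st['ee_rot']).apply(p)+st['ee_pos']
    return np.array(i['R']).T@(c-np.array(i['t']))
def save(n,p): cv2.imwrite('pics/'+n+'.png',p[:,:,::-1])
E
python3 - <<'E'
from h import *
s=arm.get_state();print(s)
for c in ['top','side']:
    p,d=arm.snapshot(c);save(c+'0',p)
    for n in ['viewer_centre','lever_knob','lever_point','red_mark','lamp_button_top','dish','cast','case']:
        r=arm.pinpoint(c,n)
        print(c,n,[(np.round(toworld(c,q['centre']),4),round(q['confidence'],2)) for q in r[:2]])
E
```

```text
{'clock': 0.0, 'joints': array([-1.34199690e+00,  2.60666139e-01, -1.39400325e-01,  1.17269466e+00,
        1.99937562e-05,  1.57078398e+00]), 'qd': array([-0.00075328,  0.00122593, -0.00183546, -0.00143103, -0.00130121,
        0.00071967]), 'joint_efforts': array([ 1.36413117e-03, -4.05677819e+01,  2.53923029e+01,  1.87466660e-02,
        1.80406005e-04,  2.47093460e-06]), 'ee_pos': array([ 0.11891213, -0.51059083,  0.2048625 ]), 'ee_rot': array([-3.11911390e+00, -3.58410027e-01,  3.20882395e-04]), 'contact_force': array([-0.52324747,  0.15243522, -0.55113535]), 'wrist_torque': array([-0.07211243,  0.04284541, -0.0068916 ]), 'gripper_width': 0.08564214297317452}
top viewer_centre [(array([0.5021, 0.2692, 0.0268]), 0.8)]
top lever_knob [(array([0.4217, 0.2812, 0.0575]), 0.89)]
top lever_point [(array([0.4029, 0.2883, 0.0318]), 0.7)]
top red_mark [(array([0.6044, 0.4051, 0.0022]), 0.74), (array([0.4882, 0.1731, 0.0347]), 0.35)]
top lamp_button_top [(array([0.4238, 0.3666, 0.0375]), 0.71), (array([0.5015, 0.2662, 0.0287]), 0.64)]
top dish [(array([0.5036, 0.2687, 0.029 ]), 0.7)]
top cast [(array([ 0.551 ,  0.1083, -0.0013]), 0.76), (array([0.5018, 0.266 , 0.029 ]), 0.17)]
top case [(array([ 0.6049,  0.4039, -0.0014]), 0.66)]
side viewer_centre [(array([0.5063, 0.2683, 0.0313]), 0.75), (array([0.417 , 0.3703, 0.0406]), 0.6)]
side lever_knob [(array([0.4228, 0.2787, 0.0569]), 0.87)]
side lever_point [(array([0.4035, 0.284 , 0.033 ]), 0.87)]
side red_mark [(array([0.4854, 0.1728, 0.0339]), 0.47)]
side lamp_button_top [(array([0.419 , 0.3693, 0.0423]), 0.58)]
side dish [(array([0.5054, 0.2682, 0.03  ]), 0.51)]
side cast [(array([0.5462, 0.1035, 0.0031]), 0.57)]
side case [(array([ 0.6116,  0.4024, -0.0018]), 0.63)]
```

View pics/top0.png

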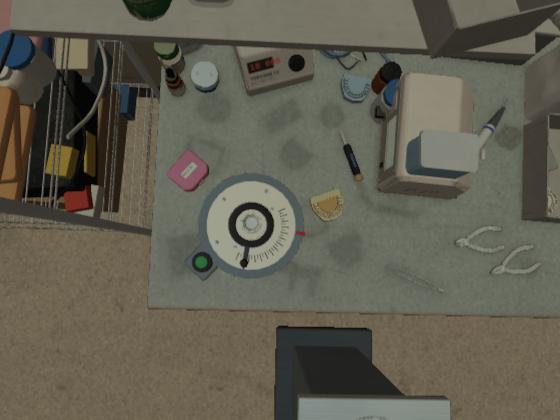

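View pics/side0.png

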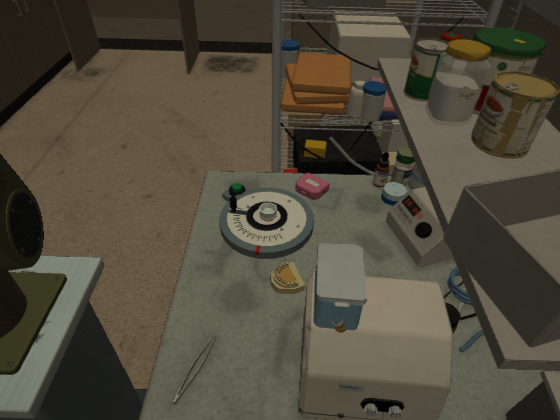

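```bash
python3 -m handwheel '[[[1,2.9,-3.5,0,0,0,0],[1,2.9,-3.5,0,0,0,0],[1,2.9,-3.5,0,0,0,0],[1,2.9,-3.5,0,0,0,0],[1,2.9,-3.5,0,0,0,0],[1,2.9,-3.5,0,0,0,0],[1,2.9,-3.5,0,0,0,0],[1,2.9,-3.5,0,0,0,0],[1,2.9,-3.5,0,0,0,0],[1,2.9,-3.5,0,0,0,0]]]' 20
python3 -m handwheel '[[[1,1.9,-3.8,0,0,0,0],[1,1.9,-3.8,0,0,0,0],[1,1.9,-3.8,0,0,0,0],[1,1.9,-3.8,0,0,0,0],[1,1.9,-3.8,0,0,0,0],[1,1.9,-3.8,0,0,0,0],[1,1.9,-3.8,0,0,0,0],[1,1.9,-3.8,0,0,0,0],[1,1.9,-3.8,0,0,0,0],[1,1.9,-3.8,0,0,0,0]]]'
python3 -m handwheel '[[[1,0,0,0,0,0,-6.9],[1,0,0,0,0,0,-6.9],[1,0,0,0,0,0,-6.9],[1,0,0,0,0,0,-6.9],[1,0,0,0,0,0,-6.9],[1,0,0,0,0,0,-6.9],[1,0,0,0,0,0,-6.9],[1,0,0,0,0,0,-6.9],[1,0,0,0,0,0,-6.9],[1,0,0,0,0,0,-6.9]]]'
cat >> h.py <<'E'
def tool(st):
    R=Ro.from_rotvec(st['ee_rot']).as_matrix(); return R, np.degrees(np.arctan2(R[1,0],R[0,0]))
E
python3 - <<'E'
from h import *
s=arm.get_state();R,y=tool(s);print(s['clock'],s['joints'],s['ee_pos'],R.round(3),y,s['gripper_width'])
print(arm.camera_info('wrist'))
p,d=arm.snapshot('wrist');save('w1',p)
for n in ['viewer_centre','lever_knob','lever_point','red_mark','lamp_button_top','dish']:
        r=arm.pinpoint('wrist',n)
        print(n,[(np.round(toworld('wrist',q['centre'],s),4),round(q['confidence'],2)) for q in r[:2]])
E
```

```text
clock: 1.9
ee_pos: [0.3227, -0.103, 0.2061]
ee_rot: [3.12, 0.358, 0.002]
contact_force: [1.2, -0.1, 0.6]
gripper_width: -0.0001
clock: 2.9
ee_pos: [0.4419, 0.2065, 0.2143]
ee_rot: [-2.995, -0.56, 0.029]
contact_force: [0.6, -0.9, 0.8]
gripper_width: -0.0
clock: 3.9
ee_pos: [0.4415, 0.2056, 0.2143]
ee_rot: [-2.151, -2.167, -0.058]
contact_force: [-0.4, 0.8, 0.4]
gripper_width: 0.0
3.9 [ 0.36772488  0.19083808 -0.21189665  1.16908049  0.09591712  1.93138162] [0.44145809 0.2055813  0.21430502] [[-0.006  0.999 -0.035]
 [ 0.996  0.009  0.089]
 [ 0.089 -0.035 -0.995]] 90.31687118142517 3.682035579370396e-05
{'mtx': array([[325.1922621 ,   0.        , 274.34419409],
       [  0.        , 325.1922621 , 212.48802515],
       [  0.        ,   0.        ,   1.        ]]), 'tool_from_camera': array([[-7.00456765e-04, -9.63244563e-01, -2.68625058e-01,
         6.81706348e-02],
       [ 9.99998963e-01, -3.36615109e-04, -1.40051478e-03,
         1.64079516e-03],
       [ 1.25861500e-03, -2.68625760e-01,  9.63243799e-01,
        -1.68358010e-01],
       [ 0.00000000e+00,  0.00000000e+00,  0.00000000e+00,
         1.00000000e+00]])}
viewer_centre [(array([0.5007, 0.2707, 0.0298]), 0.95)]
lever_knob [(array([0.4246, 0.2765, 0.0573]), 0.76), (array([0.5017, 0.2714, 0.0279]), 0.24)]
lever_point [(array([0.4044, 0.2852, 0.0334]), 0.62)]
red_mark [(array([0.4875, 0.1719, 0.0295]), 0.52)]
lamp_button_top [(array([0.4201, 0.3669, 0.0419]), 0.81)]
dish [(array([0.4835, 0.168 , 0.0314]), 0.48)]
```

View pics/w1.png

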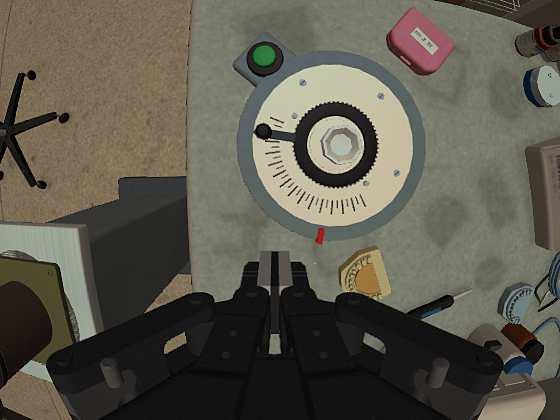

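```bash
cat >> h.py <<'E'
def ray(px,s):
    i=arm.camera_info('wrist');M=np.array(i['mtx']);px=np.atleast_2d(px).astype(float)
    v=(px-[M[0,2],M[1,2]])/M[0,0];r=np.linalg.norm(v,axis=1);k=np.sinc(r/np.pi)
    c=np.c_[v*k[:,None],np.cos(r)]
    T=np.array(i['tool_from_camera']);R=Ro.from_rotvec(s['ee_rot']).as_matrix()
    return R@T[:3,3]+s['ee_pos'],(c@T[:3,:3].T)@R.T
def onz(px,z,s):
    o,d=ray(px,s);return o+d*((z-o[2])/d[:,2])[:,None]
def analyse(s,p,show=True):
    h=cv2.cvtColor(p,cv2.COLOR_RGB2HSV)
    g=p.astype(int).sum(2)
    red=((h[...,0]<8)|(h[...,0]>174))&(h[...,1]>180)&(h[...,2]>110)
    n,l,st,ce=cv2.connectedComponentsWithStats(red.astype(np.uint8))
    out={'red':[(st[k,4],ce[k].round(1),onz(ce[k],.031,s)[0].round(4)) for k in range(1,n) if st[k,4]>30]}
    return out
def circfit(P):
    A=np.c_[2*P[:,:2],np.ones(len(P))];b=(P[:,:2]**2).sum(1);x=np.linalg.lstsq(A,b,rcond=None)[0]
    return x[:2],np.sqrt(x[2]+x[:2]@x[:2])
E
python3 - <<'E'
from h import *
s=arm.get_state();p,d=arm.snapshot('wrist')
print(analyse(s,p))
for n in ['lever_knob','red_mark','lamp_button_top','viewer_centre','ring']:
    for r in arm.trace('wrist',n)[:2]:
        m=r['mask'];ys,xs=np.nonzero(m);print(n,r['confidence'],m.sum(),xs.min(),xs.max(),ys.min(),ys.max(),xs.mean(),ys.mean())
# scale face outer edge: white face
h=cv2.cvtColor(p,cv2.COLOR_RGB2HSV)
g=((h[...,2]>190)&(h[...,1]<70)).astype(np.uint8)
g[:60]=0;g[240:]=0;g[:,:240]=0;g[:,420:]=0
c=max(cv2.findContours(g,cv2.RETR_EXTERNAL,cv2.CHAIN_APPROX_NONE)[0],key=cv2.contourArea)
hu=cv2.convexHull(c)[:,0]
P=onz(c[:,0],.0286,s);C,r=circfit(P)
for _ in range(6):
    e=abs(np.linalg.norm(P[:,:2]-C,axis=1)-r);P=P[e<max(.0015,np.percentile(e,85))];C,r=circfit(P)
print('C',C,r,len(P))
cv2.imwrite('pics/w1z.png',cv2.resize(p[80:260,220:440,::-1],None,fx=3.5,fy=3.3,interpolation=cv2.INTER_CUBIC)[:600])
E
```

```text
{'red': [(np.int32(81), array([320.4, 235.4]), array([0.4884, 0.1665, 0.031 ]))]}
lever_knob 0.56 3749 253 377 101 187 327.3430248066151 142.4675913576954
red_mark 0.63 79 317 323 228 243 320.24050632911394 235.9240506329114
lamp_button_top 0.69 420 252 275 46 67 263.43095238095236 56.49523809523809
lamp_button_top 0.66 3584 253 377 101 187 327.4330357142857 142.31473214285714
viewer_centre 0.73 433 252 275 46 67 263.21939953810625 56.4203233256351
viewer_centre 0.66 3738 253 378 101 187 327.1313536650615 142.19983948635635
ring 0.59 1229 321 360 125 164 340.42229454841333 144.10984540276647
C [0.50264663 0.26930815] 0.09061123286814245 419
```

View pics/w1z.png

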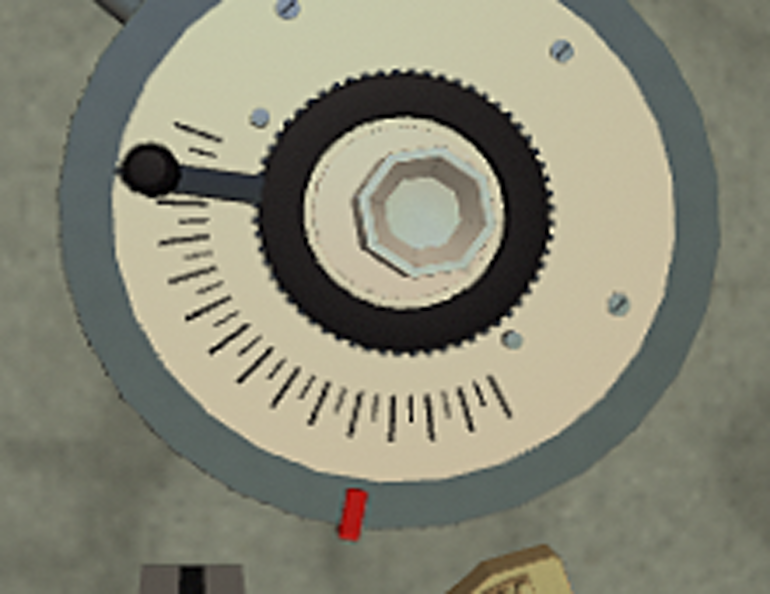

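Run:
```python
from h import *
s=arm.get_state()
C=np.array([.5026,.2693])
for n,px,z in [('knob',(262.9,131.2),.068),('arm',(220+225/3.5,80+186/3.3),.035),('btn',(263.3,56.5),.041),('mk0',(321,229.5),.0325),('mk1',(320,241.5),.031)]:
    w=onz(px,z,s)[0];v=w[:2]-C;print(n,w.round(4),np.linalg.norm(v).round(4),np.degrees(np.arctan2(v[1],v[0]))%360)
R,y=tool(s)
# desired: tool z down, x yaw th-90
th=172; yaw=np.radians(th-90)
Rd=np.c_[[np.cos(yaw),np.sin(yaw),0],[np.sin(yaw),-np.cos(yaw),0],[0,0,-1]]
print('rot in tool deg',np.degrees(Ro.from_matrix(R.T@Rd).as_rotvec()))
```

```text
knob [0.426 0.28  0.068] 0.0773 172.0203161177542
arm [0.4467 0.2766 0.035 ] 0.0564 172.5226745552884
btn [0.4241 0.3648 0.041 ] 0.1236 129.41494378842845
mk0 [0.4888 0.1738 0.0325] 0.0965 261.7616053647749
mk1 [0.4883 0.1593 0.031 ] 0.1109 262.5850353441414
rot in tool deg [-2.38855833 -4.95589961  8.09959169]
```

```bash
python3 -m handwheel '[[[1,0,0,0,-1.2,-2.5,4],[1,0,0,0,-1.2,-2.5,4],[1,2.2,-0.5,0,0,0,0],[1,2.2,-0.5,0,0,0,0],[1,2.2,-0.5,0,0,0,0],[1,2.2,-0.5,0,0,0,0],[1,2.4,-0.6,0,0,0,0],[1,0,0,0,0,0,0],[1,0,0,0,0,0,0],[1,0,0,0,0,0,0]]]'
cat > st.py <<'E'
from h import *
import sys
def rel(th,back,C=(.5026,.2693),z=.045,ang=None):
    s=arm.get_state();R,y=tool(s);t=np.radians(th);u=np.array([np.cos(t),np.sin(t)]);tt=np.array([-u[1],u[0]])
    g=np.r_[np.array(C)+.078*u-back*tt,z];yaw=t-np.pi/2
    Rd=np.c_[[np.cos(yaw),np.sin(yaw),0],[np.sin(yaw),-np.cos(yaw),0],[0,0,-1]]
    print('pos',s['ee_pos'].round(4),'goal',g.round(4),'yaw+90',y+90)
    print('shift cm (cur tool)',(R.T@(g-s['ee_pos'])*100).round(2),'(goal tool)',(Rd.T@(g-s['ee_pos'])*100).round(2),'rot',np.degrees(Ro.from_matrix(R.T@Rd).as_rotvec()).round(2))
if __name__=='__main__': rel(*map(float,sys.argv[1:3]))
E
python3 st.py 172 .041
```

```text
clock: 5.55
ee_pos: [0.4309, 0.3193, 0.214]
ee_rot: [2.369, 2.062, -0.002]
contact_force: [0.3, 0.9, -0.2]
gripper_width: 0.0002
pos [0.4309 0.3193 0.214 ] goal [0.4311 0.3208 0.045 ] yaw+90 172.08570520423706
shift cm (cur tool) [ 0.17 -0.   16.9 ] (goal tool) [ 0.15 -0.   16.9 ] rot [0.   0.08 0.09]
```

```bash
python3 -m handwheel '[[[1,0.1,0,2.5,0,0,0],[1,0,0,2.5,0,0,0],[1,0,0,2.5,0,0,0],[1,0,0,2.5,0,0,0],[1,0,0,2.5,0,0,0],[1,0,0,2,0,0,0],[1,0,0,1.5,0,0,0],[1,0,0,0.7,0,0,0],[1,0,0,0,0,0,0],[1,0,0,0,0,0,0]]]'
python3 st.py 172 .019
python3 - <<'E'
from h import *
p,d=arm.snapshot('wrist');save('w2',p)
E
```

```text
clock: 6.55
ee_pos: [0.4317, 0.3209, 0.0478]
ee_rot: [2.369, 2.062, 0.001]
contact_force: [0.3, 0.5, 0.3]
gripper_width: 0.0001
pos [0.4317 0.3209 0.0478] goal [0.428 0.299 0.045] yaw+90 172.0825714761359
shift cm (cur tool) [-2.22 -0.07  0.28] (goal tool) [-2.22 -0.06  0.28] rot [0.06 0.   0.08]
```

View pics/w2.png

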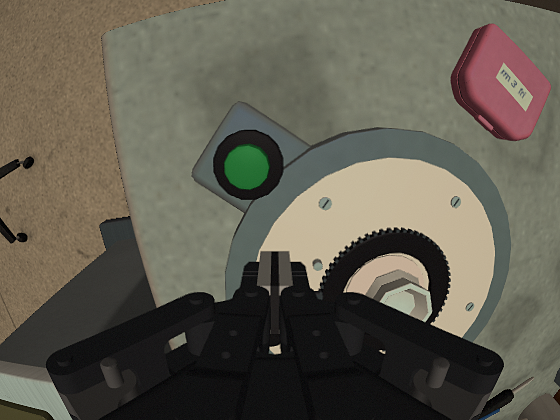

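```bash
python3 -m handwheel '[[[1,-0.3,0,0.1,0,0,0],[1,-0.3,0,0.1,0,0,0],[1,-0.3,-0.1,0,0,0,0],[1,-0.3,0,0,0,0,0],[1,-0.3,0,0,0,0,0],[1,-0.2,0,0,0,0,0],[1,-0.2,0,0,0,0,0],[1,-0.2,0,0,0,0,0],[1,-0.1,0,0,0,0,0],[1,0,0,0,0,0,0]]]'
python3 st.py 172 .019
python3 -m handwheel '[[[1,-0.55,-0.11,0,0,0,-4],[1,-0.55,-0.11,0,0,0,-4],[1,-0.55,-0.11,0,0,0,-4],[1,-0.55,-0.11,0,0,0,-4],[1,-0.55,-0.11,0,0,0,-4],[1,-0.55,-0.11,0,0,0,-4],[1,-0.55,-0.11,0,0,0,-4],[1,-0.55,-0.11,0,0,0,-4],[1,-0.55,-0.11,0,0,0,-4],[1,-0.55,-0.11,0,0,0,-4]]]'
python3 st.py 212 .019
python3 - <<'E'
from h import *
p,d=arm.snapshot('top');save('t2',cv2.resize(p[150:300,150:350],None,fx=4,fy=4))
E
```

```text
clock: 7.6
ee_pos: [0.4272, 0.2992, 0.0452]
ee_rot: [2.368, 2.063, -0.001]
contact_force: [0.0, 0.1, 0.0]
gripper_width: -0.0002
pos [0.4272 0.2992 0.0452] goal [0.428 0.299 0.045] yaw+90 172.1115834332965
shift cm (cur tool) [-0.01  0.09  0.02] (goal tool) [-0.01  0.09  0.02] rot [0.02 0.04 0.11]
clock: 8.6
ee_pos: [0.4258, 0.2448, 0.0453]
ee_rot: [-1.515, -2.751, -0.0]
contact_force: [-0.1, 1.2, -0.0]
gripper_width: -0.0001
pos [0.4258 0.2448 0.0453] goal [0.4264 0.2441 0.045 ] yaw+90 212.31219399079072
shift cm (cur tool) [-0.09  0.02  0.03] (goal tool) [-0.09  0.02  0.03] rot [-0.   -0.04  0.31]
```

View pics/t2.png

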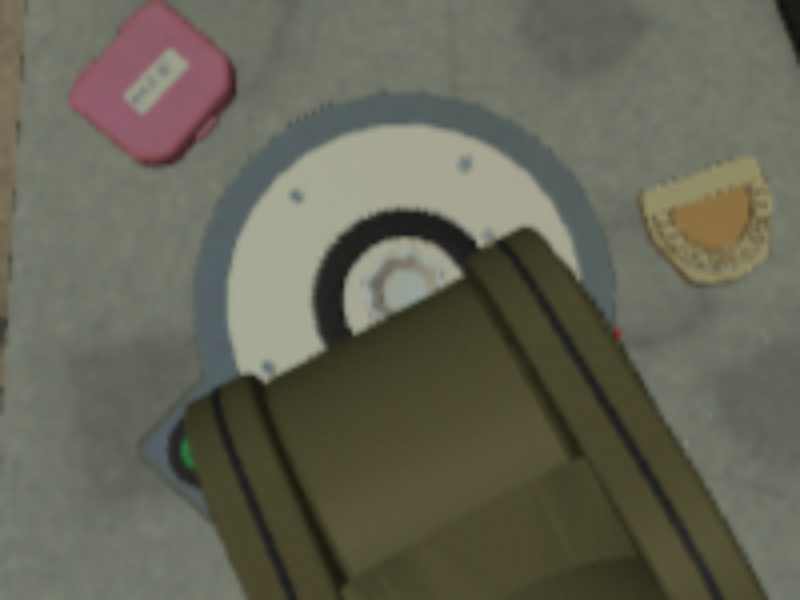

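```bash
python3 -m handwheel '[[[1,-0.55,-0.11,0,0,0,-4],[1,-0.55,-0.11,0,0,0,-4],[1,-0.55,-0.11,0,0,0,-4],[1,-0.55,-0.11,0,0,0,-4],[1,-0.55,-0.11,0,0,0,-4],[1,-0.55,-0.11,0,0,0,-4],[1,-0.55,-0.11,0,0,0,-4],[1,-0.55,-0.11,0,0,0,-4],[1,-0.41,-0.08,0,0,0,-3],[1,0,0,0,0,0,0]]]'
python3 st.py 247 .019
python3 - <<'E'
from h import *
s=arm.get_state();print(s['contact_force'],s['joints'])
p,d=arm.snapshot('side');save('s3',cv2.resize(p[150:290,180:360],None,fx=4,fy=4,interpolation=cv2.INTER_CUBIC))
p,d=arm.snapshot('wrist');save('w3',p)
E
```

```text
clock: 9.65
ee_pos: [0.4547, 0.2053, 0.0452]
ee_rot: [0.626, 3.079, -0.001]
contact_force: [-0.4, 0.5, 0.4]
gripper_width: 0.0001
pos [0.4547 0.2053 0.0452] goal [0.4546 0.2049 0.045 ] yaw+90 247.02827351036393
shift cm (cur tool) [-0.01 -0.04  0.02] (goal tool) [-0.01 -0.04  0.02] rot [-0.05  0.02  0.03]
[-0.39921819  0.46612471  0.42077189] [ 4.24695810e-01  3.43677241e-01 -4.74284801e-01  7.53293904e-01
 -8.16329249e-04  8.25628389e-01]
```

View pics/s3.png

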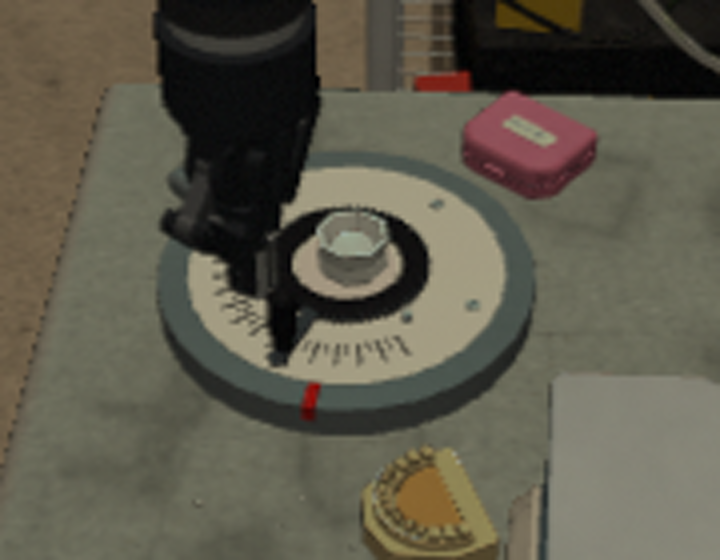

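View pics/w3.png

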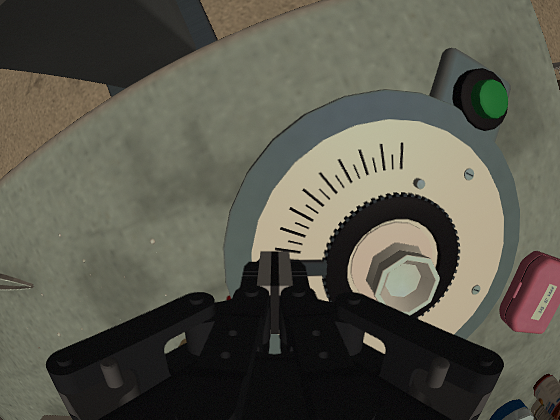

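```bash
python3 -m handwheel '[[[1,-0.41,-0.08,0,0,0,-3],[1,-0.41,-0.08,0,0,0,-3],[1,-0.41,-0.08,0,0,0,-3],[1,-0.28,-0.05,0,0,0,-2],[1,0,0,0,0,0,0],[1,0.5,0,0,0,0,0],[1,1,0,0,0,0,0],[1,2,0,-1,0,0,0],[1,1,0,-4,0,0,0],[1,0,0,-4,0,0,0]]]'
python3 -m handwheel '[[[1,0,0,-3,0,0,0],[1,0,0,-2,0,0,0],[1,0,0,0,0,0,8],[1,0,0,0,0,0,8],[1,0,0,0,0,0,8],[1,0,0,0,0,0,8],[1,0,0,0,0,0,8],[1,0,0,0,0,0,8],[1,0,0,0,0,0,8],[1,0,0,0,0,0,0]]]'
python3 - <<'E'
from h import *
s=arm.get_state();p,d=arm.snapshot('wrist');save('w4',p)
print(analyse(s,p),s['joints'])
E
```

```text
clock: 10.75
ee_pos: [0.42, 0.2066, 0.1351]
ee_rot: [-0.324, -3.121, 0.005]
contact_force: [0.5, -0.1, 0.1]
gripper_width: -0.0003
clock: 11.75
ee_pos: [0.4231, 0.2074, 0.1851]
ee_rot: [1.753, 2.606, -0.001]
contact_force: [1.2, -0.4, -0.4]
gripper_width: -0.0002
{'red': [(np.int32(88), array([315.6, 248.5]), array([0.4886, 0.1666, 0.031 ]))]} [ 4.56259038e-01  1.79054940e-01 -3.00553975e-01  1.09150016e+00
 -6.95642388e-04  1.64073993e+00]
```

View pics/w4.png

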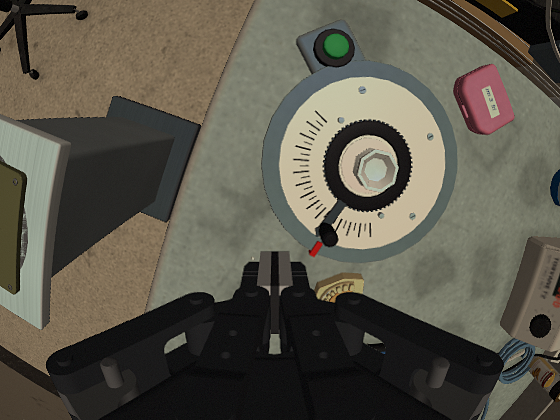

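Run:
```python
from h import *
p=cv2.imread('pics/w4.png')
a=p[90:270,255:465]
cv2.imwrite('pics/w4z.png',cv2.resize(p[170:270,290:390],None,fx=6,fy=6,interpolation=cv2.INTER_CUBIC))
s=arm.get_state();p=p[:,:,::-1].copy()
h=cv2.cvtColor(p,cv2.COLOR_RGB2HSV)
g=((h[...,2]>190)&(h[...,1]<70)).astype(np.uint8)
g[:65]=0;g[255:]=0;g[:,:265]=0;g[:,450:]=0
c=max(cv2.findContours(g,cv2.RETR_EXTERNAL,cv2.CHAIN_APPROX_NONE)[0],key=cv2.contourArea)
P=onz(c[:,0],.0286,s);C,r=circfit(P)
for _ in range(6):
    e=abs(np.linalg.norm(P[:,:2]-C,axis=1)-r);P=P[e<max(.0015,np.percentile(e,85))];C,r=circfit(P)
print('C',C,r,len(P))
```

```text
C [0.50261631 0.26976675] 0.09056831105633194 431
```

View pics/w4z.png

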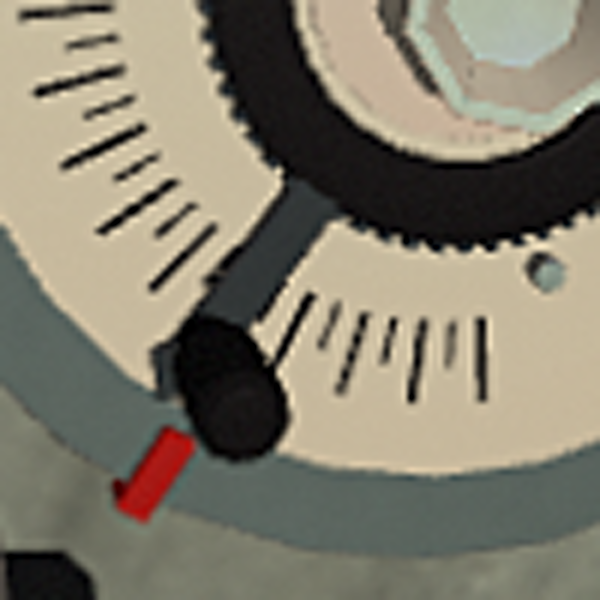

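Run:
```python
from h import *
s=arm.get_state()
C=np.array([.5026,.2697])
z=lambda x,y:(290+(x+.5)/6-.5,170+(y+.5)/6-.5)
for n,px,h in [('armin',z(316,196),.035),('armout',z(231,326),.035),('knobtop',z(240,412),.074),('L1',z(290,180),.035),('L2',z(203,313),.035),('R1',z(342,212),.035),('R2',z(260,322),.035),('mk in',z(180,435),.0325),('mk mid',z(162,466),.0325),('mk out',z(143,500),.0325),('armtip',z(158,370),.034)]:
    w=onz(px,h,s)[0];v=w[:2]-C;print(n,w.round(4),np.linalg.norm(v).round(4),np.degrees(np.arctan2(v[1],v[0]))%360)
```

```text
armin [0.4924 0.2245 0.035 ] 0.0463 257.2618435273508
armout [0.4884 0.1979 0.035 ] 0.0732 258.8490750860206
knobtop [0.4847 0.1947 0.074 ] 0.0771 256.58765976568685
L1 [0.487  0.2253 0.035 ] 0.047 250.63416643185735
L2 [0.4829 0.1982 0.035 ] 0.0742 254.6054337496687
R1 [0.4978 0.2237 0.035 ] 0.0462 264.0727514355388
R2 [0.4929 0.2005 0.035 ] 0.0699 262.0041714080442
mk in [0.4893 0.1755 0.0325] 0.0951 261.94644001426434
mk mid [0.4888 0.169  0.0325] 0.1017 262.17519548817955
mk out [0.4883 0.1617 0.0325] 0.1089 262.4662577619771
armtip [0.4802 0.1855 0.034 ] 0.0871 255.08613310334096
```

```bash
python3 -m handwheel '[[[1,0,0,0,0,0,-8],[1,0,0,0,0,0,-8],[1,0,0,0,0,0,-8],[1,0,0,0,0,0,-8],[1,0,0,0,0,0,-8],[1,0,0,0,0,0,-8],[1,0,0,0,0,0,-8],[1,0,0,0,0,0,-4.3],[1,0,0,0,0,0,0],[1,0,0,0,0,0,0]]]'
sed -i 's/.5026,.2693)/.5026,.2696)/' st.py
python3 st.py 262.2 .045
```

```text
clock: 12.8
ee_pos: [0.4237, 0.2073, 0.1852]
ee_rot: [0.208, 3.134, -0.001]
contact_force: [0.6, -0.1, 0.0]
gripper_width: 0.0001
pos [0.4237 0.2073 0.1852] goal [0.4474 0.1984 0.045 ] yaw+90 262.4091618443086
shift cm (cur tool) [-2.47 -0.56 14.02] (goal tool) [-2.47 -0.56 14.02] rot [-0.04  0.02  0.21]
```

```bash
python3 -m handwheel '[[[1,0,-0.3,3,0,0,0],[1,0,-0.3,3,0,0,0],[1,0,0,3,0,0,0],[1,0,0,2,0,0,0],[1,0,0,2,0,0,0],[1,-0.5,0,1,0,0,0],[1,-1,0,0,0,0,0],[1,-1,0,0,0,0,0],[1,0,0,0,0,0,0],[1,0,0,0,0,0,0]]]'
python3 st.py 262.2 .019
```

```text
clock: 13.8
ee_pos: [0.4494, 0.1982, 0.0462]
ee_rot: [0.209, 3.133, 0.001]
contact_force: [-0.3, 0.4, 0.3]
gripper_width: 0.0001
pos [0.4494 0.1982 0.0462] goal [0.4732 0.1949 0.045 ] yaw+90 262.37691072839345
shift cm (cur tool) [-2.4  -0.01  0.12] (goal tool) [-2.4  -0.01  0.12] rot [0.03 0.12 0.18]
```

```bash
python3 -m handwheel '[[[1,-0.4,0,0,0,0,0],[1,-0.4,0,0,0,0,0],[1,-0.4,0,0,0,0,0],[1,-0.3,0,0,0,0,0],[1,-0.3,0,0,0,0,0],[1,-0.3,0,0,0,0,0],[1,-0.2,0,0,0,0,0],[1,-0.1,0,0,0,0,0],[1,0,0,0,0,0,0],[1,0,0,0,0,0,0]]]'
python3 st.py 262.2 .019
python3 -m handwheel '[[[1,0.3,0,0,0,0,0],[1,0.7,0,0,0,0,0],[1,1.5,0,0,0,0,0],[1,2,0,-2,0,0,0],[1,0,0,-4,0,0,0],[1,0,0,-4,0,0,0],[1,0,0,-4,0,0,8],[1,0,0,0,0,0,8],[1,0,0,0,0,0,8],[1,0,0,0,0,0,8]]]'
python3 -m handwheel '[[[1,0,0,0,0,0,8],[1,0,0,0,0,0,8],[1,0,0,0,0,0,8],[1,0,0,0,0,0,8],[1,0,0,0,0,0,8],[1,0,0,0,0,0,0],[1,0,0,0,0,0,0],[1,0,0,0,0,0,0],[1,0,0,0,0,0,0],[1,0,0,0,0,0,0]]]'
python3 - <<'E'
from h import *
s=arm.get_state();p,d=arm.snapshot('wrist');save('w5',p)
print(analyse(s,p),s['ee_pos'],tool(s)[1])
r=analyse(s,p)['red'][0][1].astype(int)
x,y=r[0]-40,r[1]-70;print(x,y)
save('w5z',cv2.resize(p[y:y+100,x:x+110],None,fx=6,fy=6,interpolation=cv2.INTER_CUBIC))
E
```

```text
clock: 14.8
ee_pos: [0.4715, 0.1946, 0.0452]
ee_rot: [-0.208, -3.135, 0.002]
contact_force: [-1.3, -0.6, 0.2]
gripper_width: 0.0
pos [0.4715 0.1946 0.0452] goal [0.4732 0.1949 0.045 ] yaw+90 262.41474734993983
shift cm (cur tool) [-0.16  0.06  0.02] (goal tool) [-0.16  0.06  0.02] rot [-0.06  0.    0.21]
clock: 15.8
ee_pos: [0.4271, 0.2012, 0.1859]
ee_rot: [1.071, 2.952, 0.001]
contact_force: [0.1, 0.0, 0.3]
gripper_width: -0.0003
clock: 16.8
ee_pos: [0.4271, 0.2008, 0.1852]
ee_rot: [2.009, 2.414, -0.001]
contact_force: [0.6, 0.7, 0.5]
gripper_width: -0.0001
{'red': [(np.int32(93), array([324.4, 233.2]), array([0.4885, 0.1664, 0.031 ]))]} [0.42711986 0.20078301 0.18523245] 100.4570425583031
284 163
```

View pics/w5z.png

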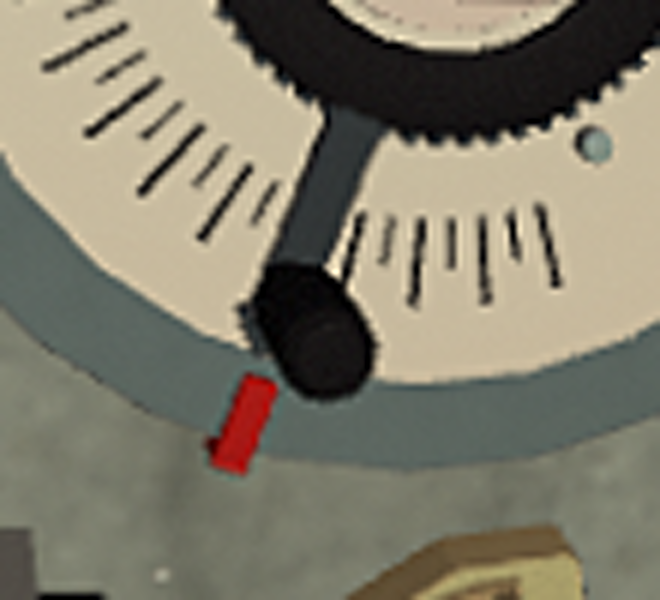

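View pics/w5.png

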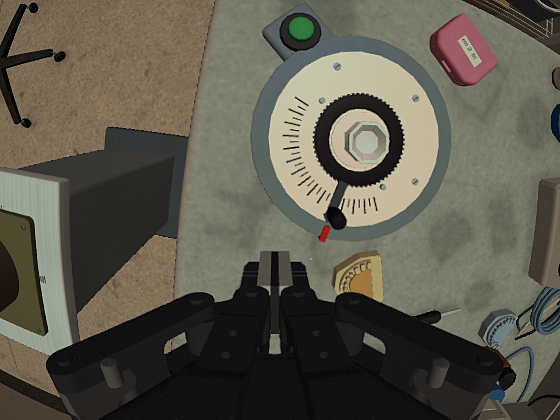

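Run:
```python
from h import *
s=arm.get_state()
C=np.array([.5026,.2696])
z=lambda x,y:(284+(x+.5)/6-.5,163+(y+.5)/6-.5)
for n,px,h in [('armin',z(356,120),.035),('armout',z(305,261),.035),('knobtop',z(324,354),.074),('mk in',z(261,382),.0325),('mk mid',z(247,422),.0325),('armtip',z(250,330),.034)]:
    w=onz(px,h,s)[0];v=w[:2]-C;print(n,w.round(4),np.linalg.norm(v).round(4),np.degrees(np.arctan2(v[1],v[0]))%360)
arm.snapshot('wrist')
for n in ['lever_point','red_mark','lamp_button_top','lever_knob','viewer_centre']:
    print(n,[(toworld('wrist',q['centre'],s).round(4),q['confidence']) for q in arm.pinpoint('wrist',n)[:2]])
for q in arm.trace('wrist','lamp_button_top')[:2]:
    ys,xs=np.nonzero(q['mask']);print(len(xs),onz((xs.mean(),ys.mean()),.042,s))
i=arm.camera_info('top');p,d=arm.snapshot('wrist')
print('depth near btn',d[20:35:5,302])
o,dr=ray([(302,28)],s);T=np.array(arm.camera_info('wrist')['tool_from_camera'])
R,_=tool(s);ax=R@T[:3,:3]@[0,0,1];print('btn pt',o+dr[0]/ (dr[0]@ax)*d[28,302])
```

```text
armin [0.4945 0.2237 0.035 ] 0.0467 259.95834036768645
armout [0.4913 0.1982 0.035 ] 0.0723 261.0179174376463
knobtop [0.4884 0.193  0.074 ] 0.0779 259.4941543163979
mk in [0.4892 0.1749 0.0325] 0.0956 261.9628210150034
mk mid [0.4885 0.1673 0.0325] 0.1033 262.13505837297566
armtip [0.4849 0.1842 0.034 ] 0.0872 258.26287119647577
lever_point [(array([0.4869, 0.1728, 0.0319]), 0.72)]
red_mark [(array([0.4843, 0.1715, 0.0323]), 0.55)]
lamp_button_top [(array([0.4205, 0.3682, 0.0427]), 0.75)]
lever_knob [(array([0.4906, 0.1907, 0.06  ]), 0.66)]
viewer_centre [(array([0.5034, 0.2739, 0.0281]), 0.68)]
552 [[0.42353776 0.36446265 0.042     ]]
4263 [[0.49700441 0.25902569 0.042     ]]
depth near btn [0.27368474 0.27539057 0.27725297]
btn pt [0.42472163 0.36619327 0.04164495]
```

Run:
```python
from h import *
def pl(cam,px,z):
    i=arm.camera_info(cam);K=np.array(i['mtx']);R=np.array(i['R']);t=np.array(i['t'])
    o=-R.T@t;d=R.T@np.linalg.inv(K)@[*px,1];return o+d*(z-o[2])/d[2]
for c in ['top','side']:
    p,d=arm.snapshot(c)
    for n in ['lever_point','red_mark','lamp_button_top','lever_knob','viewer_centre']:
        print(c,n,[(toworld(c,q['centre']).round(4),round(q['confidence'],2)) for q in arm.pinpoint(c,n)[:2]])
    i=arm.camera_info(c);q=np.array(i['mtx'])@(np.array(i['R'])@[.489,.19,.035]+i['t']);q=(q/q[2])[:2].astype(int);print(c,q-[40,40])
    save(c+'6',cv2.resize(p[q[1]-40:q[1]+40,q[0]-40:q[0]+40],None,fx=7,fy=7,interpolation=cv2.INTER_CUBIC))
```

```text
top lever_point [(array([0.5035, 0.2662, 0.0276]), 0.36)]
top red_mark []
top lamp_button_top [(array([0.4195, 0.3704, 0.0367]), 0.46)]
top lever_knob []
top viewer_centre [(array([0.5013, 0.2691, 0.0294]), 0.62)]
top [249 191]
side lever_point [(array([0.4841, 0.1711, 0.032 ]), 0.84)]
side red_mark [(array([0.5466, 0.1049, 0.0026]), 0.7), (array([0.4877, 0.1722, 0.0328]), 0.58)]
side lamp_button_top [(array([0.4192, 0.3702, 0.0416]), 0.45)]
side lever_knob [(array([0.4886, 0.1944, 0.0555]), 0.87)]
side viewer_centre [(array([0.5059, 0.2694, 0.0335]), 0.7)]
side [219 199]
```

View pics/side6.png

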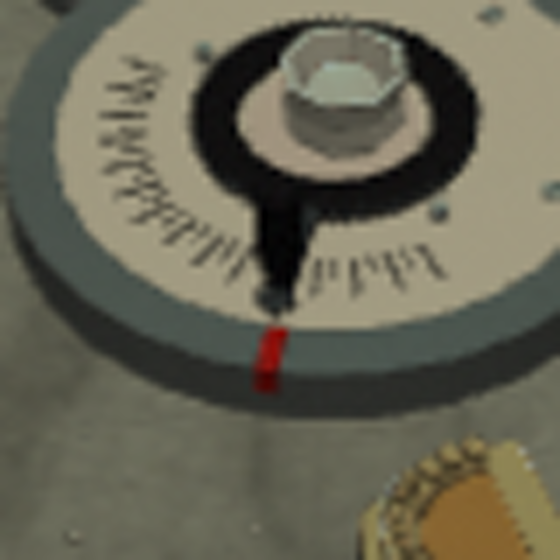

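View pics/top6.png

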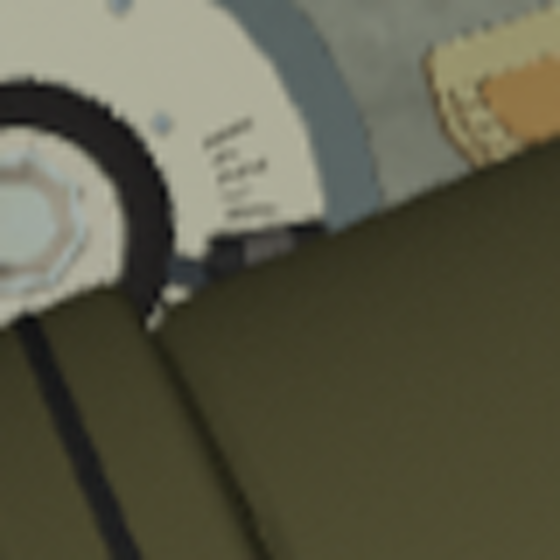

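Run:
```python
from h import *
def pl(cam,px,z):
    i=arm.camera_info(cam);K=np.array(i['mtx']);R=np.array(i['R']);t=np.array(i['t'])
    o=-R.T@t;d=R.T@np.linalg.inv(K)@[*px,1];return o+d*(z-o[2])/d[2]
p,d=arm.snapshot('side')
h=cv2.cvtColor(p,cv2.COLOR_RGB2HSV)
# face edge fit
g=((p.min(2)>120)).astype(np.uint8);m=np.zeros_like(g);m[195:250,222:312]=1;g*=m
c=max(cv2.findContours(g,cv2.RETR_EXTERNAL,cv2.CHAIN_APPROX_NONE)[0],key=cv2.contourArea)[:,0]
P=np.array([pl('side',q,.0286) for q in c]);C,r=circfit(P)
for _ in range(8):
    e=abs(np.linalg.norm(P[:,:2]-C,axis=1)-r);P=P[e<max(.002,np.percentile(e,85))];C,r=circfit(P)
print('C',C,r,len(P))
z=lambda x,y:(219+(x+.5)/7-.5,199+(y+.5)/7-.5)
for n,px,hh in [('tip',z(272,300),.034),('tipL',z(256,300),.034),('tipR',z(292,300),.034),('mkin',z(277,330),.0325),('mkmid',z(273,350),.0325),('mkout',z(267,370),.0325),('knobtop',z(285,202),.075),('edgenear',z(345,326),.0286)]:
    w=pl('side',px,hh);v=w[:2]-C;print(n,w.round(4),np.linalg.norm(v).round(4),np.degrees(np.arctan2(v[1],v[0]))%360)
```

```text
C [0.5044825  0.26664285] 0.08540049079573481 115
tip [0.4853 0.1847 0.034 ] 0.0841 256.8350533142557
tipL [0.4804 0.1846 0.034 ] 0.0855 253.65991161567308
tipR [0.4915 0.185  0.034 ] 0.0827 260.9429679646847
mkin [0.4875 0.1737 0.0325] 0.0945 259.66965539579945
mkmid [0.4869 0.1655 0.0325] 0.1027 260.1189834902821
mkout [0.4856 0.1573 0.0325] 0.1109 260.1929068891942
knobtop [0.49   0.1862 0.075 ] 0.0817 259.79842375689043
edgenear [0.508  0.1797 0.0286] 0.087 272.30744112667736
```

```bash
python3 -m handwheel '[[[1,0,0,0,0,0,-8],[1,0,0,0,0,0,-8],[1,0,0,0,0,0,-8],[1,0,0,0,0,0,-8],[1,0,0,0,0,0,-8],[1,0,0,0,0,0,-8],[1,0,0,0,0,0,-8],[1,0,0,0,0,0,-8],[1,0,0,0,0,0,-8.5],[1,0,0,0,0,0,0]]]'
python3 st.py 263 .045
```

```text
clock: 18.9
ee_pos: [0.4271, 0.2008, 0.1852]
ee_rot: [0.195, 3.135, -0.001]
contact_force: [0.1, -0.0, -0.4]
gripper_width: -0.0003
pos [0.4271 0.2008 0.1852] goal [0.4484 0.1977 0.045 ] yaw+90 262.898223106518
shift cm (cur tool) [-2.15 -0.04 14.02] (goal tool) [-2.15 -0.05 14.02] rot [-0.04  0.02 -0.1 ]
```

```bash
python3 -m handwheel '[[[1,0,0,3,0,0,0],[1,0,0,3,0,0,0],[1,0,0,3,0,0,0],[1,0,0,2,0,0,0],[1,0,0,2,0,0,0],[1,-0.5,0,1,0,0,0],[1,-0.8,0,0,0,0,0],[1,-0.8,0,0,0,0,0],[1,0,0,0,0,0,0],[1,0,0,0,0,0,0]]]'
python3 st.py 263 .019
```

```text
clock: 19.9
ee_pos: [0.4493, 0.1984, 0.0462]
ee_rot: [0.195, 3.133, 0.001]
contact_force: [-0.1, -0.2, -0.2]
gripper_width: -0.0001
pos [0.4493 0.1984 0.0462] goal [0.4742 0.1945 0.045 ] yaw+90 262.8651800085263
shift cm (cur tool) [-2.52 -0.08  0.12] (goal tool) [-2.52 -0.08  0.12] rot [ 0.03  0.12 -0.13]
```

```bash
python3 -m handwheel '[[[1,-0.4,0,0,0,0,0],[1,-0.4,0,0,0,0,0],[1,-0.4,0,0,0,0,0],[1,-0.4,0,0,0,0,0],[1,-0.3,0,0,0,0,0],[1,-0.2,0,0,0,0,0],[1,-0.2,0,0,0,0,0],[1,-0.2,0,0,0,0,0],[1,0,0,0,0,0,0],[1,0,0,0,0,0,0]]]'
python3 st.py 263 .019
```

```text
clock: 20.9
ee_pos: [0.4725, 0.1949, 0.0451]
ee_rot: [-0.194, -3.135, 0.001]
contact_force: [-0.6, -0.7, 0.2]
gripper_width: 0.0001
pos [0.4725 0.1949 0.0451] goal [0.4742 0.1945 0.045 ] yaw+90 262.9178016779556
shift cm (cur tool) [-0.17 -0.02  0.01] (goal tool) [-0.17 -0.02  0.01] rot [-0.05 -0.   -0.08]
```

```bash
python3 -m handwheel '[[[1,-0.1,0,0,0,0,0],[1,-0.06,0,0,0,0,0],[1,0,0,0,0,0,0],[1,0,0,0,0,0,0],[1,0,0,0,0,0,0],[1,0,0,0,0,0,0],[1,0,0,0,0,0,0],[1,0,0,0,0,0,0],[1,0,0,0,0,0,0],[1,0,0,0,0,0,0]]]'
python3 st.py 263 .019
python3 -m handwheel '[[[1,0.3,0,0,0,0,0],[1,0.7,0,0,0,0,0],[1,1.5,0,0,0,0,0],[1,2,0,-2,0,0,0],[1,0,0,-4,0,0,0],[1,0,0,-4,0,0,0],[1,0,0,-4,0,0,8],[1,0,0,0,0,0,8],[1,0,0,0,0,0,8],[1,0,0,0,0,0,8]]]'
python3 -m handwheel '[[[1,0,0,0,0,0,8],[1,0,0,0,0,0,8],[1,0,0,0,0,0,8],[1,0,0,0,0,0,8],[1,0,0,0,0,0,8],[1,0,0,0,0,0,0],[1,0,0,0,0,0,0],[1,0,0,0,0,0,0],[1,0,0,0,0,0,0],[1,0,0,0,0,0,0]]]'
python3 - <<'E'
from h import *
s=arm.get_state();p,d=arm.snapshot('wrist');save('w7',p)
print(analyse(s,p),s['ee_pos'],tool(s)[1])
r=analyse(s,p)['red'][0][1].astype(int)
x,y=r[0]-40,r[1]-70;print(x,y)
save('w7z',cv2.resize(p[y:y+100,x:x+110],None,fx=6,fy=6,interpolation=cv2.INTER_CUBIC))
p,d=arm.snapshot('side')
save('s7z',cv2.resize(p[199:279,219:299],None,fx=7,fy=7,interpolation=cv2.INTER_CUBIC))
E
```

```text
clock: 21.9
ee_pos: [0.4744, 0.1948, 0.0453]
ee_rot: [0.194, 3.135, -0.001]
contact_force: [-0.8, -1.2, -0.8]
gripper_width: 0.0001
pos [0.4744 0.1948 0.0453] goal [0.4742 0.1945 0.045 ] yaw+90 262.9151679191333
shift cm (cur tool) [ 0.02 -0.03  0.03] (goal tool) [ 0.02 -0.03  0.03] rot [-0.04  0.02 -0.08]
clock: 22.9
ee_pos: [0.4298, 0.2008, 0.186]
ee_rot: [1.058, 2.956, 0.001]
contact_force: [0.7, -0.5, -1.2]
gripper_width: 0.0003
clock: 23.9
ee_pos: [0.4297, 0.2005, 0.1852]
ee_rot: [1.999, 2.423, -0.0]
contact_force: [0.2, -0.3, -0.7]
gripper_width: 0.0001
{'red': [(np.int32(93), array([321.7, 232.9]), array([0.4885, 0.1664, 0.031 ]))]} [0.42971557 0.20048278 0.18523305] 100.95842627854458
281 162
```

View pics/w7z.png

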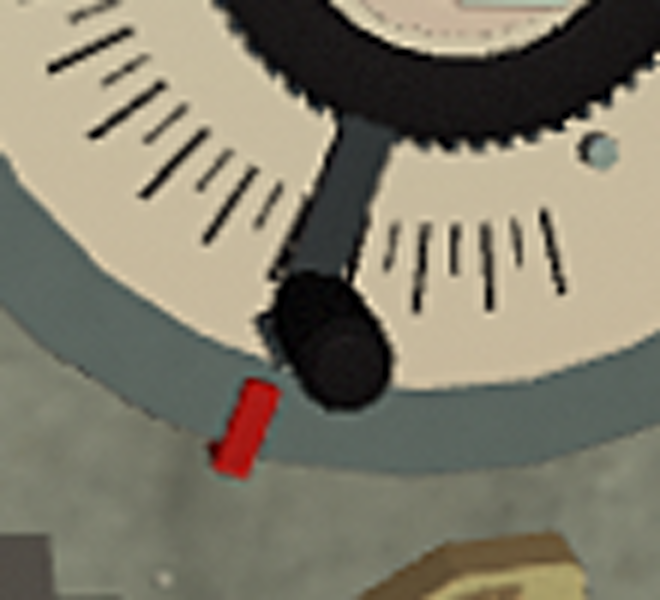

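View pics/s7z.png

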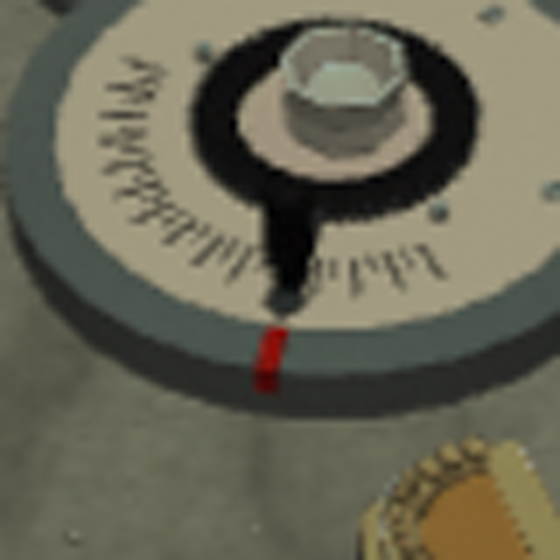

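Run:
```python
from h import *
def pl(cam,px,z):
    i=arm.camera_info(cam);K=np.array(i['mtx']);R=np.array(i['R']);t=np.array(i['t'])
    o=-R.T@t;d=R.T@np.linalg.inv(K)@[*px,1];return o+d*(z-o[2])/d[2]
s=arm.get_state()
C=np.array([.5026,.2696])
z=lambda x,y:(281+(x+.5)/6-.5,162+(y+.5)/6-.5)
def pr(n,w,C):
    v=w[:2]-C;print(n,w.round(4),np.linalg.norm(v).round(4),(np.degrees(np.arctan2(v[1],v[0]))%360).round(2))
for n,px,h in [('L1',z(343,120),.035),('R1',z(396,135),.035),('L2',z(296,268),.035),('R2',z(347,275),.035),('armin',z(367,128),.035),('armout',z(323,265),.035),('knobtop',z(342,362),.074),('mk in',z(261,388),.0325),('mk mid',z(247,426),.0325)]:
    pr(n,onz(px,h,s)[0],C)
z=lambda x,y:(219+(x+.5)/7-.5,199+(y+.5)/7-.5)
for n,px,h in [('tip',z(285,302),.034),('mkin',z(277,330),.0325),('mkmid',z(273,350),.0325)]:
    for CC in ([.5045,.2666],[.503,.2693],[.506,.269]): pr('side '+n,pl('side',px,h),np.array(CC))
arm.snapshot('side')
for n in ['lever_point','red_mark','lever_knob','viewer_centre']:
    print(n,[(toworld('side',q['centre']).round(4),q['confidence']) for q in arm.pinpoint('side',n)[:2]])
arm.snapshot('wrist')
for n in ['lever_point','red_mark','lever_knob','viewer_centre']:
    print(n,[(toworld('wrist',q['centre'],s).round(4),q['confidence']) for q in arm.pinpoint('wrist',n)[:2]])
```

```text
L1 [0.4914 0.2238 0.035 ] 0.0471 256.26
R1 [0.501  0.2232 0.035 ] 0.0465 268.0
L2 [0.4894 0.1973 0.035 ] 0.0735 259.63
R2 [0.4984 0.1978 0.035 ] 0.0719 266.65
armin [0.4958 0.2233 0.035 ] 0.0468 261.61
armout [0.4939 0.1987 0.035 ] 0.0714 262.97
knobtop [0.4912 0.1929 0.074 ] 0.0775 261.51
mk in [0.4889 0.1745 0.0325] 0.096 261.82
mk mid [0.4881 0.1673 0.0325] 0.1034 261.95
side tip [0.4894 0.1841 0.034 ] 0.0839 259.61
side tip [0.4894 0.1841 0.034 ] 0.0863 260.91
side tip [0.4894 0.1841 0.034 ] 0.0866 258.92
side mkin [0.4875 0.1737 0.0325] 0.0944 259.65
side mkin [0.4875 0.1737 0.0325] 0.0968 260.81
side mkin [0.4875 0.1737 0.0325] 0.0971 259.04
side mkmid [0.4869 0.1655 0.0325] 0.1027 260.11
side mkmid [0.4869 0.1655 0.0325] 0.1051 261.16
side mkmid [0.4869 0.1655 0.0325] 0.1053 259.53
lever_point [(array([0.4874, 0.1722, 0.0328]), 0.79)]
red_mark [(array([0.4881, 0.1755, 0.035 ]), 0.59), (array([0.5041, 0.2692, 0.0321]), 0.5)]
lever_knob [(array([0.4877, 0.1928, 0.0562]), 0.79)]
viewer_centre [(array([0.5037, 0.2678, 0.0322]), 0.74)]
lever_point [(array([0.4872, 0.1706, 0.0336]), 0.92), (array([0.4186, 0.366 , 0.0406]), 0.37)]
red_mark [(array([0.484 , 0.1722, 0.0298]), 0.46)]
lever_knob [(array([0.4927, 0.1925, 0.0576]), 0.94)]
viewer_centre [(array([0.5015, 0.2719, 0.0301]), 0.77)]
```

Run:
```python
from h import *
s=arm.get_state();p,d=arm.snapshot('wrist')
for q in arm.trace('wrist','lamp_button_top')[:1]:
    ys,xs=np.nonzero(q['mask']);c=(xs.mean(),ys.mean());print(len(xs),c)
i=arm.camera_info('wrist');T=np.array(i['tool_from_camera']);R,yw=tool(s);ax=R@T[:3,:3]@[0,0,1]
def pt(x,y):
    o,dr=ray([(x,y)],s);return (o+dr[0]/(dr[0]@ax)*d[y,x]).round(4)
cx,cy=map(int,c)
for dx in range(-36,37,4): print(dx,pt(cx+dx,cy),p[cy,cx+dx])
m=q['mask'];pts=np.array([pt(x,y) for x,y in zip(xs,ys)]);print(np.median(pts,0),pts.min(0),pts.max(0))
print(s['ee_pos'],yw)
```

```text
553 (np.float64(299.32368896925857), np.float64(28.84086799276673))
-36 [0.3872 0.3659 0.016 ] [76 76 71]
-32 [0.3914 0.3658 0.0188] [ 86  97 100]
-28 [0.3953 0.3671 0.0171] [ 87  97 100]
-24 [0.3994 0.3678 0.0174] [86 96 99]
-20 [0.404  0.3647 0.0302] [13 11 10]
-16 [0.4078 0.3654 0.0304] [45 41 41]
-12 [0.4119 0.3633 0.0398] [13 51 20]
-8 [0.4156 0.3645 0.0387] [ 43 115  58]
-4 [0.4194 0.3653 0.0387] [ 50 120  62]
0 [0.4231 0.3657 0.04  ] [ 51 124  63]
4 [0.4269 0.3666 0.04  ] [ 49 121  61]
8 [0.4306 0.3674 0.04  ] [ 47 120  60]
12 [0.4344 0.3681 0.0406] [ 41 115  54]
16 [0.4388 0.3727 0.0293] [43 38 38]
20 [0.4428 0.3738 0.0287] [29 30 31]
24 [0.4476 0.3784 0.018 ] [ 87  97 100]
28 [0.4519 0.3802 0.0155] [85 85 77]
32 [ 0.4579  0.3868 -0.0008] [101 103  91]
36 [0.4619 0.3873 0.0011] [ 99 101  88]
[0.4235 0.365  0.0398] [0.4107 0.2675 0.0284] [0.4369 0.379  0.3535]
[0.42968365 0.20045067 0.18520895] 100.92126439908907
```

```bash
python3 -m handwheel '[[[1,2,0.3,0,0,0,0],[1,2,0.3,0,0,0,0],[1,2,0.3,0,0,0,0],[1,2,0.3,0,0,0,0],[1,2,0.3,0,0,0,0],[1,2,0.3,0,0,0,0],[1,2,0.3,0,0,0,0],[1,2.3,0.4,0,0,0,0],[1,0,0,0,0,0,0],[1,0,0,0,0,0,0]]]'
python3 - <<'E'
from h import *
s=arm.get_state();R,y=tool(s);print((R.T@(np.array([.4235,.3655,.055])-s['ee_pos'])*100).round(2),R[:,2])
E
```

```text
clock: 25.6
ee_pos: [0.4232, 0.3651, 0.1848]
ee_rot: [1.998, 2.423, -0.002]
contact_force: [-0.3, -0.1, 0.4]
gripper_width: -0.0002
[ 0.05  0.05 12.98] [-1.21776036e-04 -1.64357073e-03 -9.99998642e-01]
```

```bash
python3 -m handwheel '[[[1,0,0,3,0,0,0],[1,0,0,3,0,0,0],[1,0,0,3,0,0,0],[1,0,0,2,0,0,0],[1,0,0,1.5,0,0,0],[1,0,0,0.7,0,0,0],[1,0,0,0,0,0,0],[1,0,0,0,0,0,0],[1,0,0,0,0,0,0],[1,0,0,0,0,0,0]]]'
python3 -m handwheel '[[[1,0,0,0.3,0,0,0],[1,0,0,0.3,0,0,0],[1,0,0,0.3,0,0,0],[1,0,0,0.2,0,0,0],[1,0,0,0.2,0,0,0],[1,0,0,0.2,0,0,0],[1,0,0,0.1,0,0,0],[1,0,0,0.1,0,0,0],[1,0,0,0,0,0,0],[1,0,0,0,0,0,0]]]'
```

```text
clock: 26.6
ee_pos: [0.4241, 0.3656, 0.0541]
ee_rot: [1.999, 2.422, 0.002]
contact_force: [-0.1, 0.3, 0.7]
gripper_width: -0.0002
clock: 27.6
ee_pos: [0.4235, 0.3651, 0.0362]
ee_rot: [2.0, 2.422, -0.0]
contact_force: [0.7, -0.3, -0.4]
gripper_width: -0.0
```

```bash
python3 -m handwheel '[[[1,0,0,0.1,0,0,0],[1,0,0,0.1,0,0,0],[1,0,0,0.1,0,0,0],[1,0,0,0,0,0,0],[1,0,0,0,0,0,0],[1,0,0,0,0,0,0],[1,0,0,0,0,0,0],[1,0,0,0,0,0,0],[1,0,0,0,0,0,0],[1,0,0,0,0,0,0]]]'
python3 - <<'E'
from h import *
s=arm.get_state();print(s['contact_force'],s['ee_pos'])
p,d=arm.snapshot('wrist');save('w8',p)
p,d=arm.snapshot('side');save('s8',cv2.resize(p[140:260,190:340],None,fx=5,fy=5,interpolation=cv2.INTER_CUBIC))
E
```

```text
clock: 28.6
ee_pos: [0.4234, 0.3651, 0.0331]
ee_rot: [2.0, 2.422, -0.001]
contact_force: [1.1, 0.7, -0.0]
gripper_width: -0.0002
[ 1.10883605  0.6579916  -0.04799446] [0.42343348 0.36511054 0.03313561]
```

View pics/s8.png

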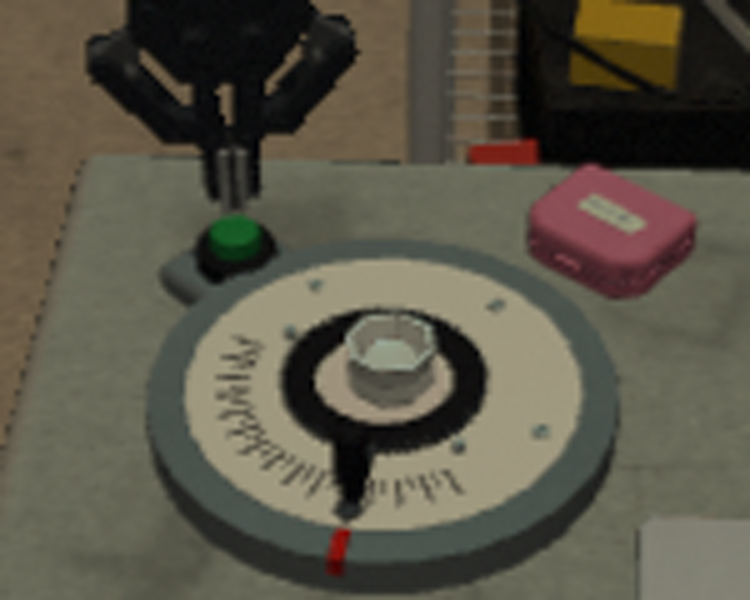

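View pics/w8.png

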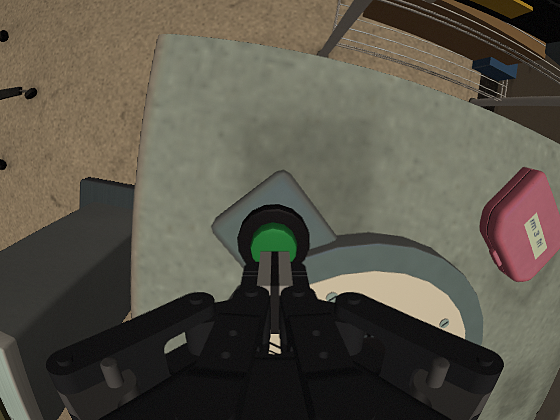

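Run:
```python
from h import *
s=arm.get_state()
i=arm.camera_info('side')
def pj(X):
    q=np.array(i['mtx'])@(np.array(i['R'])@X+i['t']);q=q[:2]/q[2];return ((q-[190,140])*5).round(0)
print('tcp',pj(s['ee_pos']),'tcp+20mm',pj(s['ee_pos']+[0,0,.02]),'btn',pj(np.array([.4235,.3655,.040])),'btn2',pj(np.array([.42,.3695,.041])))
p,d=arm.snapshot('side')
def pt(x,y):
    x=int(190+x/5);y=int(140+y/5);z=d[y,x];c=np.linalg.inv(np.array(i['mtx']))@[x,y,1]*z;return toworld('side',c).round(4)
for q in [(232,160),(228,185),(240,200),(235,228),(235,238),(235,245),(215,240),(258,240)]: print(q,pt(*q))
```

```text
tcp [237. 241.] tcp+20mm [235. 209.] btn [236. 230.] btn2 [230. 223.]
(232, 160) [0.4248 0.353  0.0923]
(228, 185) [0.4215 0.3527 0.0776]
(240, 200) [0.4284 0.3514 0.0698]
(235, 228) [0.4225 0.3695 0.0399]
(235, 238) [0.4232 0.3624 0.0392]
(235, 245) [0.4239 0.3548 0.039 ]
(215, 240) [0.4138 0.3577 0.0395]
(258, 240) [0.4328 0.3632 0.0358]
```

Run:
```python
from h import *
i=arm.camera_info('wrist');T=np.linalg.inv(np.array(i['tool_from_camera']));M=np.array(i['mtx'])
for X in [(0,0,0),(-.011,0,0),(.011,0,0),(.011,0,-.028),(-.011,0,-.028),(.011,.0,-.019)]:
    c=T[:3,:3]@X+T[:3,3];th=np.arctan2(np.hypot(c[0],c[1]),c[2]);v=c[:2]/np.hypot(c[0],c[1])*th*M[0,0];print(X,(v+M[:2,2]).round(1))
s=arm.get_state();p,d=arm.snapshot('wrist');print(s['ee_pos'],s['joints'])
def pt(x,y):
    cc=np.array([x,y])-M[:2,2];r=np.hypot(*cc)/M[0,0];k=np.sinc(r/np.pi)/M[0,0]
    c=np.r_[cc*k,np.cos(r)];c*=d[y,x]/c[2];t=np.array(i['tool_from_camera']);return (t[:3,:3]@c+t[:3,3]).round(4)
for y in range(235,300,5): print(y,pt(266,y),pt(285,y),p[y,266])
```

```text
(0, 0, 0) [271.8 248.7]
(-0.011, 0, 0) [271.9 266.6]
(0.011, 0, 0) [271.8 230. ]
(0.011, 0, -0.028) [271.2 249.3]
(-0.011, 0, -0.028) [271.4 290.6]
(0.011, 0.0, -0.019) [271.4 242.4]
[0.42341506 0.36511723 0.0331207 ] [ 7.12053520e-01  4.44321107e-01 -3.42069869e-01  7.84691764e-01
 -7.32275961e-04  2.09230289e+00]
235 [ 0.0107 -0.003  -0.0072] [ 0.0109  0.007  -0.0077] [ 36 113  52]
240 [ 0.0082 -0.003  -0.008 ] [ 0.0077  0.0071 -0.0068] [ 39 113  51]
245 [ 0.005  -0.003  -0.0072] [ 0.0049  0.0071 -0.0069] [ 35 110  49]
250 [ 0.0021 -0.0031 -0.007 ] [ 0.0019  0.0071 -0.0065] [ 33 108  47]
255 [ 0.0108 -0.0023 -0.0343] [ 0.0105  0.0062 -0.0335] [80 76 70]
260 [ 0.0108 -0.0021 -0.0399] [ 0.0105  0.0061 -0.0391] [82 77 70]
265 [ 0.0105 -0.002  -0.0444] [ 0.0105  0.0059 -0.0443] [83 77 72]
270 [ 0.0112 -0.0019 -0.0507] [ 0.0111  0.0057 -0.0504] [82 77 70]
275 [ 0.0111 -0.0018 -0.0549] [ 0.0112  0.0056 -0.0552] [81 77 71]
280 [ 0.0109 -0.0017 -0.0589] [ 0.011   0.0055 -0.059 ] [81 78 71]
285 [ 0.0112 -0.0016 -0.0632] [ 0.0111  0.0054 -0.0632] [94 88 80]
290 [ 0.0123 -0.0014 -0.0691] [ 0.0117  0.0052 -0.0679] [1 2 3]
295 [ 0.0123 -0.0013 -0.0725] [ 0.0116  0.0051 -0.0713] [18 18 20]
```

```bash
python3 -m handwheel '[[[1,0,0,0.4,0,0,0],[1,0,0,0.4,0,0,0],[1,0,0,0.4,0,0,0],[1,0,0,0.3,0,0,0],[1,0,0,0.2,0,0,0],[1,0,0,0.2,0,0,0],[1,0,0,0.2,0,0,0],[1,0,0,0.2,0,0,0],[1,0,0,0,0,0,0],[1,0,0,0,0,0,0]]]'
```

```text
clock: 29.8
ee_pos: [0.4233, 0.365, 0.0103]
ee_rot: [2.0, 2.422, -0.001]
contact_force: [-1.8, -0.8, 3.6]
gripper_width: 0.0001
```

```bash
python3 -m handwheel '[[[1,0,0,0.1,0,0,0],[1,0,0,0.1,0,0,0],[1,0,0,0.1,0,0,0],[1,0,0,0.1,0,0,0],[1,0,0,0,0,0,0],[1,0,0,0,0,0,0],[1,0,0,0,0,0,0],[1,0,0,0,0,0,0],[1,0,0,0,0,0,0],[1,0,0,0,0,0,0]]]'
python3 - <<'E'
from h import *
s=arm.get_state();print(s['contact_force'],s['ee_pos'])
p,d=arm.snapshot('side');save('s9',cv2.resize(p[140:260,190:340],None,fx=5,fy=5,interpolation=cv2.INTER_CUBIC))
E
```

```text
clock: 30.8
ee_pos: [0.4234, 0.3651, 0.0082]
ee_rot: [1.999, 2.422, 0.001]
contact_force: [-5.3, -4.2, 18.9]
gripper_width: 0.0001
[-5.26060979 -4.19302472 18.88707875] [0.4234276  0.36507773 0.00818669]
```

View pics/s9.png

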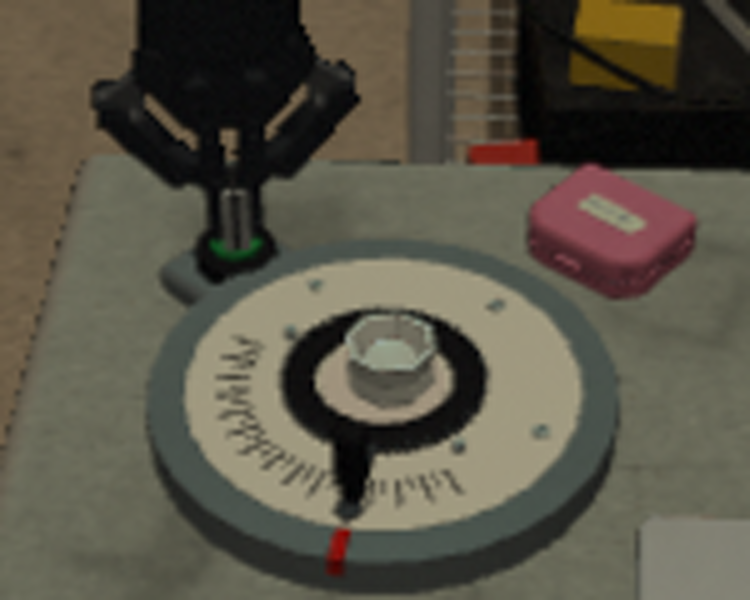

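```bash
python3 -m handwheel '[[[1,0,0,-0.4,0,0,0],[1,0,0,-0.6,0,0,0],[1,0,0,-1,0,0,0],[1,0,0,-2,0,0,0],[1,0,0,-3,0,0,0],[1,0,0,-4,0,0,0],[1,0,0,-4,0,0,0],[1,-1,0,0,0,0,0],[1,-3,0,0,0,0,0],[1,-3,0,0,0,0,0]]]'
python3 -m handwheel '[[[1,-3,0,0,0,0,0],[1,-3,0,0,0,0,0],[1,-3,0,0,0,0,0],[1,-1,0,0,0,0,0],[1,0,0,0,0,0,0],[1,0,0,0,0,0,0],[1,0,0,0,0,0,0],[1,0,0,0,0,0,0],[1,0,0,0,0,0,0],[1,0,0,0,0,0,0]]]'
python3 - <<'E'
from h import *
s=arm.get_state();p,d=arm.snapshot('wrist');save('w10',p)
print(analyse(s,p),s['contact_force'])
i=arm.camera_info('wrist');T=np.array(i['tool_from_camera']);R,yw=tool(s);ax=R@T[:3,:3]@[0,0,1]
q=arm.trace('wrist','lamp_button_top')
if q:
    ys,xs=np.nonzero(q[0]['mask']);o,dr=ray(np.c_[xs,ys],s);print(len(xs),np.median(o+dr/(dr@ax)[:,None]*d[ys,xs][:,None],0))
for n in ['dish','cast','case','lever_point','red_mark']:
    print(n,[(toworld('wrist',q['centre'],s).round(4),q['confidence']) for q in arm.pinpoint('wrist',n)[:1]])
E
```

```text
clock: 31.85
ee_pos: [0.4371, 0.2962, 0.1563]
ee_rot: [1.997, 2.423, 0.001]
contact_force: [0.3, -0.2, -0.2]
gripper_width: -0.0005
clock: 32.85
ee_pos: [0.4555, 0.1988, 0.1562]
ee_rot: [1.999, 2.423, -0.001]
contact_force: [-0.4, -0.4, -0.5]
gripper_width: 0.0001
{'red': [(np.int32(111), array([300.5, 236.6]), array([0.4886, 0.1664, 0.031 ]))]} [-0.37092041 -0.35257369 -0.52811225]
602 [0.4244352  0.36497031 0.0397864 ]
dish [(array([0.5084, 0.2665, 0.0285]), 0.89)]
cast [(array([ 0.5493,  0.1021, -0.0026]), 0.7)]
case [(array([ 6.116e-01,  4.027e-01, -1.000e-04]), 0.72)]
lever_point [(array([0.4893, 0.172 , 0.0321]), 0.83)]
red_mark [(array([0.4817, 0.1731, 0.0304]), 0.45)]
```

View pics/w10.png

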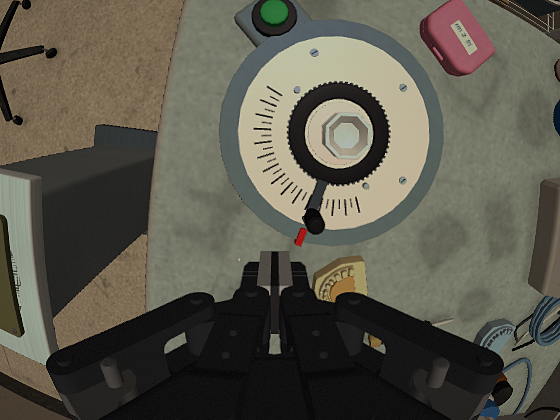

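```bash
python3 -c "
from rig import arm
print(arm.hand_in())"
```

```text
the job is handed in; nothing more can be done
None
```

The lever points at the red mark, the green button was pressed fully and came back up, and I handed the job in at about 33 s of the 45 s. No verdict was reported.

**Lever:** I pushed the knob round with closed fingertips, never gripping it, with about 1–2 N of force at each reading. The first stop was about 4° short and the second about 2° short, so it took two small follow-up pushes. After the last one the wrist camera put the lever within about 1° (under 2 mm at the rim) of the mark, and the side camera agreed. I remeasured the mark at the same place each time, to within 0.5 mm.

**Button:** At the bottom of the press I read about 19 N, well above the 5 N spring, which I take as the end stop. The button's top is back at 39.8 mm, the same as before the press.

**Other objects:** The last wrist picture shows the dish standing upright. Its estimated position, and those of the cast and the case, match the first estimates within the networks' error. The arm was lifted well clear and touched nothing.

**Disagreements:**
- **Fingertips:** They end about 27–31 mm short of the reported tool point. The first press therefore stopped above the button, and the knob had been pushed close to its top.
- **Red mark:** In the last wrist picture the network placed the mark about 7 mm away from my pixel measurement, at low confidence (0.45). I trusted the pixels.

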